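# Rebuild two filter columns on their tie rods

## Task

Rebuild the two filter columns on the service bench. On the round foot's tie rod stack the flanged seat (flange down), then the white ribbed filter element, then the black knobbed cap centred on top; on the square foot's rod stack the slim steel spacer tube, then the brass fluted collar. Each part must sit upright and fully down on the one below, let go of, and neither of the two glass bottles standing by may be knocked over.

Things in the scene. Friction and masses are not known exactly. Their poses are not given: they have to be found in the camera images.
- round_foot: Fixed target: grey round foot, 70 mm in diameter and 12 mm thick. It is screwed down. From its centre rises a steel tie rod, 10 mm in diameter, whose pointed tip is 78 mm above the bench (the point tapers over the last 10 mm). Origin: on the rod's axis at bench height; z up along the rod. The top face of the foot, on which the first part sits, is 12 mm above the bench.
- square_foot: Fixed target: grey square foot, 66 x 66 mm and 12 mm thick, with a dark screw at each corner. It is screwed down. From its centre rises a steel tie rod, 10 mm in diameter, whose pointed tip is 78 mm above the bench (the point tapers over the last 10 mm). Origin: on the rod's axis at bench height; z up along the rod. The top face of the foot, on which the first part sits, is 12 mm above the bench.
- seat_mid (a point): Centre of the flanged seat, half-way up (19 mm above its underside). Loose aluminium part, about 0.16 kg, 38 mm tall: a flange 68 mm in diameter and 8 mm thick at the bottom, and above it a straight hub 40 mm in diameter up to the top; a 22 mm bore runs right through. It stands flange down. Grip it by the hub with the fingertips just above the flange. Its z axis points up along its own axis; it is round, so yaw does not matter.
- element_mid (a point): Centre of the filter element, half-way up (20 mm above its underside). Loose white ribbed plastic tube, about 0.08 kg, 48 mm in outer diameter (50 mm over the fine ribs, which are only 0.5 to 1 mm proud), 40 mm tall, with a 22 mm bore right through. It stands upright. Its z axis points up along its own axis; it is round, so yaw does not matter.
- cap_mid (a point): Centre of the cap, half-way up (19 mm above its underside). Loose solid black plastic cap, about 0.09 kg, 38 mm tall: a disc 54 mm in diameter and 10 mm thick at the bottom with a flat underside, and on it a round knob 30 mm in diameter up to the top. No bore: it simply rests on the element, whose top stands higher than the rod's tip. Grip it by the knob with the fingertips just above the disc. Its z axis points up along its own axis; it is round, so yaw does not matter.
- spacer_mid (a point): Centre of the spacer, half-way up (25 mm above its underside). Loose plain steel tube, about 0.16 kg, 34 mm in outer diameter, 50 mm tall, with a 22 mm bore right through; it stands upright. Its z axis points up along its own axis; it is round, so yaw does not matter.
- collar_mid (a point): Centre of the collar, half-way up (14 mm above its underside). Loose fluted brass ring, about 0.18 kg, 44 mm in outer diameter (47 mm over the flutes), 28 mm tall, with a 22 mm bore right through; it lies flat on the bench. Its z axis points up along its own axis; it is round, so yaw does not matter.
- bottle_a_mid (a point): Bystander: middle of an upright amber glass bottle with a blue cap, 60 mm in diameter, 140 mm tall, this point 70 mm up; z up. It may not be knocked over.
- bottle_b_mid (a point): Bystander: middle of an upright clear glass bottle with a blue cap, 60 mm in diameter, 140 mm tall, this point 70 mm up; z up. It may not be knocked over.
Not all that is in view belongs to the job. Of the things that look like the part that bears collar_mid, the larger one is meant. Of the things that look like the part that bears cap_mid, the smaller one is meant.

How it is judged:
At the end, for the whole second after the job is handed in: Round foot, upwards: seat, element, cap (centres 31, 70, 109 mm above the bench); square foot: spacer, collar (37, 76 mm). Each within 5 mm of that height, upright within 0.12 rad, its axis within 10 mm of the rod's (cap 15 mm), released and at rest (horizontal distance between each of seat_mid, element_mid and round_foot below 0.01 m and z of seat_mid in the frame of round_foot between 0.026 and 0.036 m and angle between each of seat_mid, element_mid, cap_mid, spacer_mid, collar_mid's own z axis and vertical below 0.12 rad and z of element_mid in the frame of round_foot between 0.065 and 0.075 m and horizontal distance between cap_mid and round_foot below 0.015 m and z of cap_mid in the frame of round_foot between 0.104 and 0.114 m and horizontal distance between each of spacer_mid, collar_mid and square_foot below 0.01 m and z of spacer_mid in the frame of square_foot between 0.032 and 0.042 m and z of collar_mid in the frame of square_foot between 0.071 and 0.081 m); the robot touches nothing.
It fails at once if the amber bottle was knocked over (angle between bottle_a_mid's own z axis and vertical above 0.4 rad).
It fails at once if the clear bottle was knocked over (angle between bottle_b_mid's own z axis and vertical above 0.4 rad).
It also fails if it takes over 128 s, if anything falls off the work surface, if the arm or the gripper's body presses on something with over 40 N, if the wrist force passes 120 N, or if a joint passes its speed limit or range.

## Robot

A 7-joint arm with a two-finger parallel gripper is mounted at the origin on the work surface. World frame = base frame: x ahead of the robot, y to its left, z up, the work surface at z = 0. Lengths are in m, angles in rad, forces in N, time in s.
With the tool pointing down it reaches from about 0.425 to 0.875 m from the base axis. Payload 4.7 kg.
Tool frame: the origin (TCP) lies at the very end of the fingers, on their centre line; the grasp point (between the pads) lies 19 mm behind it; z points along the fingers, y is the direction in which the jaws open and shut (so a half turn about z gives the same grasp; the last joint's range is limited). The gripper opens to 85 mm and grips with 20 to 120 N. Pads are 22 mm wide; open, the fingers measure 114 mm over their backs; the gripper's body (76 mm by 85 mm) begins 54 mm behind the grasp point. The pads swing forward as they close: fully open they stand 13 mm farther back than shut.
Start: joints at [0.014, 0.321, -0.07, 1.45, 0.023, 1.371, -0.057], TCP at [0.65, -0, 0.231] pointing down, gripper open.
Joint ranges: [-2.86, 2.86], [-0.3, 2.09], [-1.38, 1.24], [0.06, 2.45], [-1.56, 4.7], [0.09, 2.05], [-2.69, 2.69]. Speed limits (rad/s): [2.57, 2.57, 3.14, 3.14, 3.14, 3.14, 3.14].

## Interface

Orientations are given as a unit quaternion [w, x, y, z].
In Python, from station import manip gives the robot as it stands. The module is installed in compiled form; this text tells all that it offers.
- The arm moves only by the tool step_arm, never from a script. Its argument "series" is a list of rows, each an object of numbers: "dx", "dy", "dz": the shift along the world's x, y, z in mm; "turn": the turn about the world's z in degrees; "jaw": the opening, from 0 (shut) to 1 (fully open). A call has 1 to 8 rows; each row is the pose to reach, as a shift and turn from the pose measured when the call began; what a row does not reach only later rows make up. A row lasts 1/8 s, in which the tool goes at most 62.5 mm and 10.7 degrees, less where a joint would pass 70% of its speed; a pose out of reach is approached as far as the arm can. A call with a gripper value outside its range is refused whole. The fingers move at their own pace and stop on an object; "squeeze" is the grip in N (left out, the last holds). Time passes only in rows, so rows that repeat a pose let the fingers close. It gives the time, the measured TCP pose, the force and the opening at its end, in the units of the state.
- manip.state(): the state, without advancing time (a new reading comes with each control period).
- manip.get_image(name): name is "scene" or "side" or "wrist"; returns the picture (384x512x3 uint8, red, green, blue); there is no depth.
- manip.calibration(name): a dict with "intrinsics" (3x3 intrinsics, pixels), "rvec" (rotation vector, rad) and "tvec" (3), from world to camera coordinates, as OpenCV has them. Camera axes: x right, y down, z forward; pixel columns grow to the right and rows downward; lengths in m; the calibration is good to about 2 mm. A picture is of the moment at which its call begins: read the wrist's pose just before it. calibration takes no time and is no camera call; for the wrist camera it gives the pose at the moment of the call.
- manip.finish_job(): hands the job in, once; it reports no verdict.
The state is a dict: "t": time; "qpos": joint angles; "qd": joint speeds; "joint_efforts": joint torques, N m; "tcp_pos": TCP position; "tool_rot": TCP orientation; "ft_force": force on the tool from outside, world axes, zero at the start; "moment": the same for the moment, N m; "width": opening from 0.0 (shut) to 1.0 (fully open).
Only numpy, scipy, OpenCV 4.12 (cv2) and the standard library are available. Lean on these libraries where they do the work, as an engineer would, in place of code of your own. Each camera call takes 0.05 s, during which the arm holds its last target. There are 200 camera calls.

## Working session

There is one attempt and no reset: what is moved stays moved. The work goes in short steps, Python scripts to look and compute and a tool call to move; the robot and the scene stay as the last step left them, time stands still between calls to the robot, and variables do not carry over. Pictures are saved under pics/ and viewed, about 12 in all and at most 16, crops included, and the job is handed in when it is done.

Besides the shell and the picture viewer there is one more tool, called after "Emit:" by a JSON object that holds its "api" and its "payload". step_arm: Moves the arm, as the interface text tells. Its arguments: {"type":"object","properties":{"series":{"type":"array","items":{"type":"object","properties":{"dx":{"type":"number"},"dy":{"type":"number"},"dz":{"type":"number"},"turn":{"type":"number"},"jaw":{"type":"number"}}}},"squeeze":{"type":"number"}},"required":["series"]}

```bash
mkdir -p pics
cat > h.py <<'E'
import cv2, numpy as np
from station import manip
def grab(n):
    c=manip.calibration(n); im=manip.get_image(n); return im,c
def save(im,f,s=1.0):
    cv2.imwrite('pics/'+f,cv2.cvtColor(cv2.resize(im,None,fx=s,fy=s,interpolation=cv2.INTER_CUBIC),cv2.COLOR_RGB2BGR))
def ray(c,u,v,z):
    K=np.array(c['intrinsics'],float);R=cv2.Rodrigues(np.array(c['rvec'],float))[0];t=np.array(c['tvec'],float).ravel()
    o=-R.T@t;d=R.T@np.linalg.solve(K,[u,v,1.0]);return o+d*(z-o[2])/d[2]
def proj(c,p):
    return cv2.projectPoints(np.array(p,float).reshape(-1,1,3),np.array(c['rvec'],float),np.array(c['tvec'],float),np.array(c['intrinsics'],float),None)[0].reshape(-1,2)
E
python3 - <<'E'
from h import *
ims=[]
for n in('scene','side','wrist'):
    im,c=grab(n);save(im,n+'0raw.png');save(im,n+'0.png',1.5);o=-cv2.Rodrigues(np.array(c['rvec']))[0].T@np.array(c['tvec']).ravel();print(n,o.round(3),np.array(c['intrinsics'])[0])
s=manip.state();print(s['t'],s['tcp_pos'],s['tool_rot'],s['width'])
E
```

```text
scene [ 1.019 -0.098  0.752] [367.23451318   0.         258.50984925]
side [0.411 0.584 0.693] [410.19871275   0.         257.20347728]
wrist [0.649 0.083 0.373] [342.55845531   0.         252.08795108]
0.15 [ 6.49593244e-01 -2.58822641e-05  2.30478874e-01] [-4.78770245e-04  7.07083877e-01  7.07129308e-01 -5.50439155e-04] 0.9970837421519007
```

View pics/scene0.png

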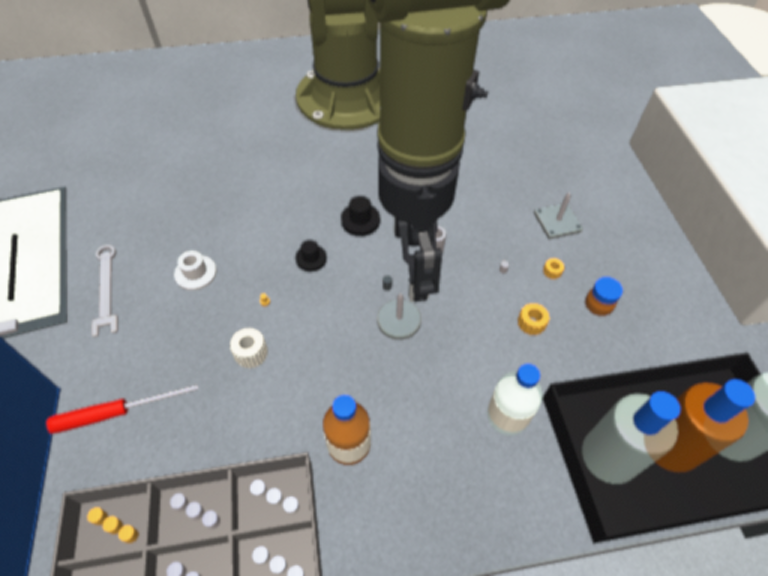

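View pics/side0.png

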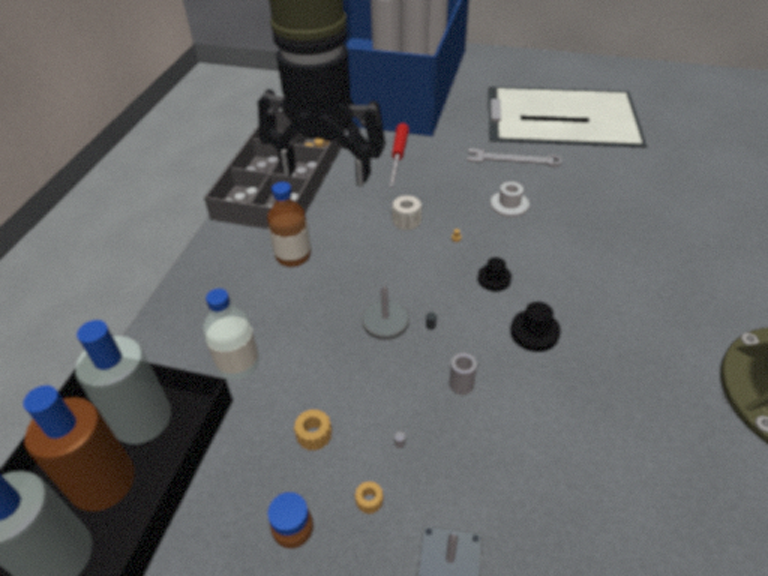

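Scene shows (px in the 1.5x picture): seat (195,265), element (248,345), round foot (400,318), square foot (558,221), and bottles at (347,428) amber and (515,400) clear. The spacer is half hidden at (438,240); the side view shows it at (462,372).
Cap candidates are (311,257) and (360,213). The smaller, (311,257), fits. Collar candidates are (534,319) and (554,267). The larger, (534,319), fits.

```bash
cat > m.py <<'E'
from h import *
def blob(im,u,v,r,thr=28):
    u,v=int(u),int(v);x0,y0=max(u-r,0),max(v-r,0);p=im[y0:v+r,x0:u+r].astype(int)
    b=np.median(p.reshape(-1,3),0);m=(np.abs(p-b).max(2)>thr).astype(np.uint8)
    n,l,s,ce=cv2.connectedComponentsWithStats(m)
    i=min((i for i in range(1,n) if s[i,4]>25),key=lambda i:np.hypot(ce[i][0]-(u-x0),ce[i][1]-(v-y0)))
    h=cv2.convexHull(np.argwhere(l==i)[:,::-1].astype(np.int32));M=cv2.moments(h)
    return M['m10']/M['m00']+x0,M['m01']/M['m00']+y0,s[i,2],s[i,3]
if __name__=='__main__':
    I={n:(cv2.imread(f'pics/{n}0raw.png')[:,:,::-1],manip.calibration(n)) for n in('scene','side')}
    T=dict(seat=(.015,(195,265),(510,200)),element=(.02,(248,347),(406,212)),cap=(.016,(311,257),(495,273)),capbig=(.02,(360,215),(536,327)),collar=(.014,(534,319),(313,429)),collsm=(.01,(554,267),(369,497)),spacer=(.025,None,(462,373)))
    for k,(z,*ps) in T.items():
        for n,p in zip(I,ps):
            if p is None: continue
            b=blob(I[n][0],p[0]/1.5,p[1]/1.5,30);print(k,n,np.round(b,1),ray(I[n][1],*b[:2],z).round(4))
    for k,z,a,b in(('rtip',.078,(400,295),(384,289)),('rfoot',.012,(399,319),(385,321)),('stip',.078,(569,195),(453,535)),('sfoot',.012,(558,221),(450,560)),('botA',.14,(344,403),(281,188)),('botB',.14,(528,373),(217,297)),('small bottle',.05,(606,290),(290,512)),('plug',.01,(388,283),(431,321)),('nub',.01,(504,267),(400,439)),('knobsm',.01,(265,299),(456,236))):
        for n,p in zip(I,(a,b)): print(k,n,ray(I[n][1],p[0]/1.5,p[1]/1.5,z).round(3))
    for n,p in zip(I,((311,235),(515,300))):
        im=I[n][0];u,v=int(p[0]/1.5),int(p[1]/1.5);save(im[max(v-30,0):v+30,u-40:u+40],'c_'+n+'.png',5)
    a=cv2.imread('pics/c_scene.png');b=cv2.imread('pics/c_side.png')
    im=I['scene'][0][:,:,::-1];c=cv2.resize(im[165:225,330:410],None,fx=5,fy=5)
    cv2.imwrite('pics/crop.png',cv2.resize(np.vstack([np.hstack([a,b]),np.hstack([c,c*0])]),(800,600)))
E
python3 m.py
```

```text
seat scene [128.9 179.6  28.   26. ] [ 0.4344 -0.3118  0.015 ]
seat side [339.4 135.5  26.   14. ] [ 0.4319 -0.2993  0.015 ]
element scene [165.4 229.9  25.   25. ] [ 0.5943 -0.2263  0.02  ]
element side [270.9 135.9  19.   13. ] [ 0.6058 -0.2502  0.02  ]
cap scene [206.7 170.7  22.   23. ] [ 0.4383 -0.1195  0.016 ]
cap side [329.5 183.2  24.   24. ] [ 0.4331 -0.114   0.016 ]
capbig scene [239.9 144.3  27.   28. ] [ 0.3674 -0.0245  0.02  ]
capbig side [356.8 218.3  34.   34. ] [ 0.3621 -0.0173  0.02  ]
collar scene [355.3 212.5  22.   22. ] [0.6169 0.2139 0.014 ]
collar side [208.2 285.9  25.   27. ] [0.6183 0.2125 0.014 ]
collsm scene [368.7 178.7  15.   15. ] [0.5246 0.281  0.01  ]
collsm side [245.8 331.1  19.   22. ] [0.5256 0.2799 0.01  ]
spacer side [309.2 241.9   9.    5. ] [0.4499 0.0729 0.025 ]
rtip scene [0.581 0.006 0.078]
rtip side [0.576 0.013 0.078]
rfoot scene [0.582 0.006 0.012]
rfoot side [0.575 0.015 0.012]
stip scene [0.427 0.325 0.078]
stip side [0.421 0.328 0.078]
sfoot scene [0.427 0.324 0.012]
sfoot side [0.421 0.328 0.012]
botA scene [ 0.76  -0.097  0.14 ]
botA side [ 0.762 -0.096  0.14 ]
botB scene [0.759 0.13  0.14 ]
botB side [0.758 0.133 0.14 ]
small bottle scene [0.605 0.328 0.05 ]
small bottle side [0.597 0.335 0.05 ]
plug scene [0.51  0.001 0.01 ]
plug side [ 0.51  -0.003  0.01 ]
nub scene [0.509 0.2   0.01 ]
nub side [0.508 0.198 0.01 ]
knobsm scene [ 0.509 -0.199  0.01 ]
knobsm side [ 0.508 -0.198  0.01 ]
```

View pics/crop.png

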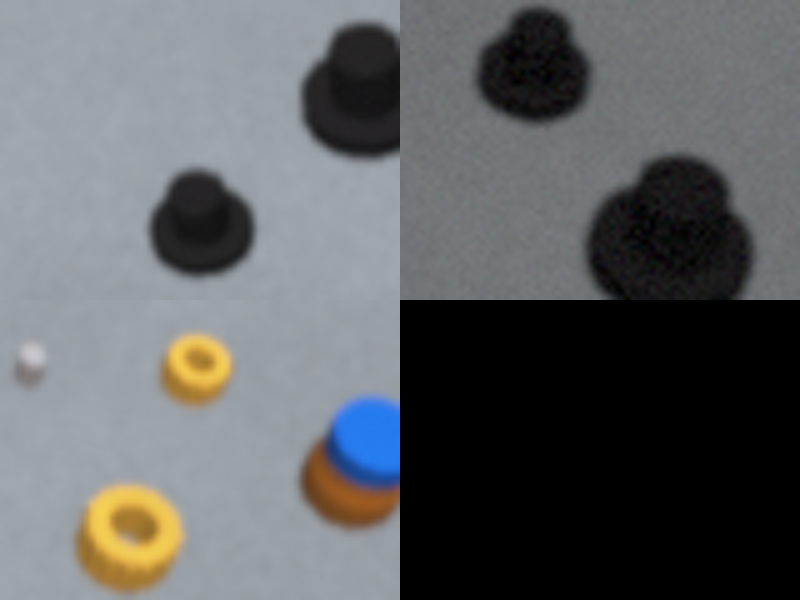

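View pics/wrist0.png

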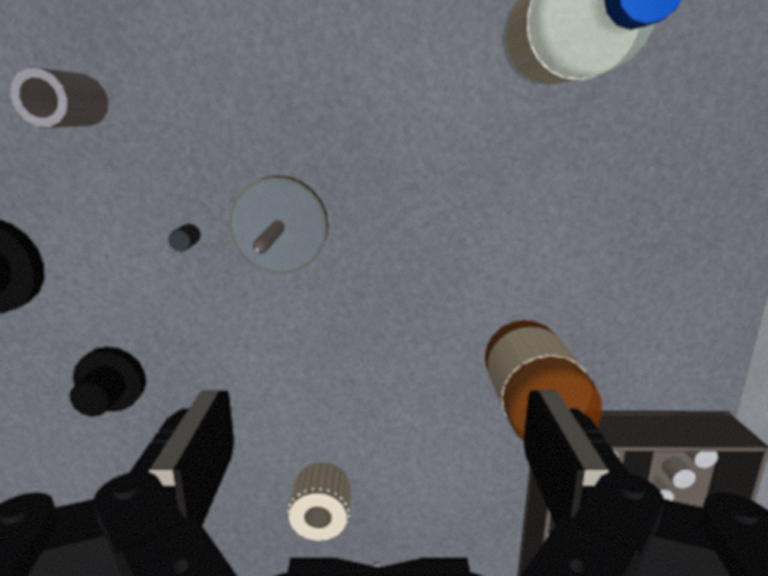

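The crop confirms it: the lower-left cap, ring about 20 px across, is clearly smaller than the other, and the lower-left fluted brass ring is the larger. The wrist view gives the round foot disc at (280,224), the spacer top at (39,97) and the element top at (318,517).

Run:
```python
from h import *
c=manip.calibration('wrist')
for k,z,p in(('rfoot',.012,(279.5,224)),('rtip',.078,(259,248)),('spacertop',.05,(39,97)),('elemtop',.04,(318,517)),('knob',.038,(90,395)),('capdisc',.01,(109,379)),('bigknob?',.05,(0,266))):
    print(k,ray(c,p[0]/1.5,p[1]/1.5,z).round(4))
print(proj(c,[[.65,0,0],[.65,0,.1],[.65,0,.23]]).round(), 'scale 1.0 px')
```

```text
rfoot [0.5791 0.0095 0.012 ]
rtip [0.579  0.0087 0.078 ]
spacertop [0.4495 0.0932 0.05  ]
elemtop [ 0.6006 -0.2242  0.04  ]
knob [ 0.4356 -0.1134  0.038 ]
capdisc [ 0.4355 -0.1154  0.01  ]
bigknob? [ 0.4018 -0.0104  0.05  ]
[[253. 156.]
 [253. 182.]
 [253. 262.]] scale 1.0 px
```

Emit:
{"api": "step_arm", "payload": {"series": [{"dx":-60,"dy":-60,"dz":0},{"dx":-120,"dy":-120,"dz":0},{"dx":-160,"dy":-180,"dz":0},{"dx":-195,"dy":-240,"dz":0},{"dx":-217,"dy":-290,"dz":-10},{"dx":-217,"dy":-305,"dz":-30},{"dx":-217,"dy":-305,"dz":-50},{"dx":-217,"dy":-305,"dz":-50}], "squeeze": 40}}

```text
invalid input
```

Run:
```python
from h import *
im,c=grab('wrist');save(im,'w1.png',1.5);print(manip.state()['tcp_pos'],proj(c,[[.433,-.305,.038],[.433,-.305,.008]])*1.5)
```

```text
[ 6.49681407e-01 -2.95025269e-05  2.30651702e-01] [[127.38483548 590.67158035]
 [142.50987073 561.95610263]]
```

View pics/w1.png

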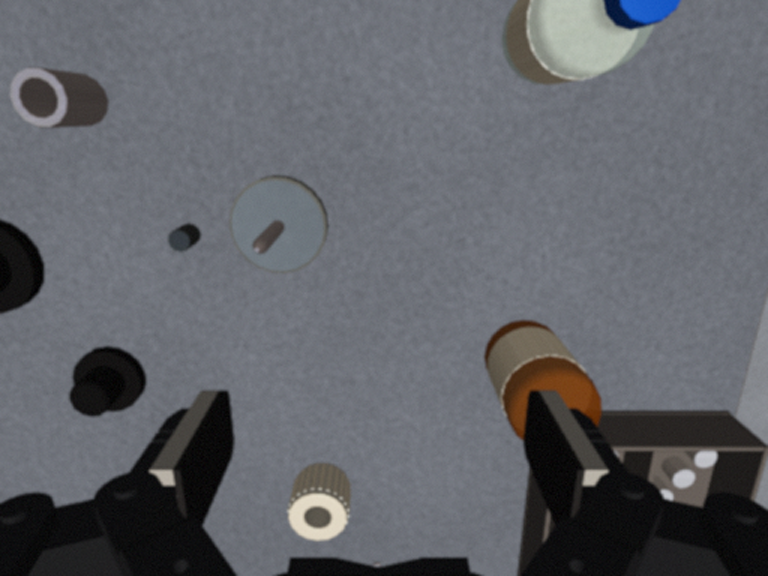

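The move was refused, so that picture is the same start view. I'll retry with every field given.

Emit:
{"api": "step_arm", "payload": {"series": [{"dx":-60,"dy":-60,"dz":0,"turn":0,"jaw":1},{"dx":-120,"dy":-120,"dz":0,"turn":0,"jaw":1},{"dx":-160,"dy":-180,"dz":0,"turn":0,"jaw":1},{"dx":-195,"dy":-240,"dz":0,"turn":0,"jaw":1},{"dx":-217,"dy":-290,"dz":-10,"turn":0,"jaw":1},{"dx":-217,"dy":-305,"dz":-30,"turn":0,"jaw":1},{"dx":-217,"dy":-305,"dz":-50,"turn":0,"jaw":1},{"dx":-217,"dy":-305,"dz":-50,"turn":0,"jaw":1}], "squeeze": 40}}

```text
t: 1.2
tcp_pos: [0.4309, -0.3051, 0.1789]
tool_rot: [-0.002, 0.708, 0.706, -0.001]
ft_force: [0.7, 0.5, 1.1]
width: 1.001
```

Run:
```python
from h import *
im,c=grab('wrist');save(im,'w2.png',1.5);print(manip.state()['tcp_pos'],proj(c,[[.433,-.305,.038],[.433,-.305,.008]])*1.5)
```

```text
[ 0.43245516 -0.30438357  0.18020606] [[383.0284503  268.06069974]
 [382.77104737 254.66163159]]
```

View pics/w2.png

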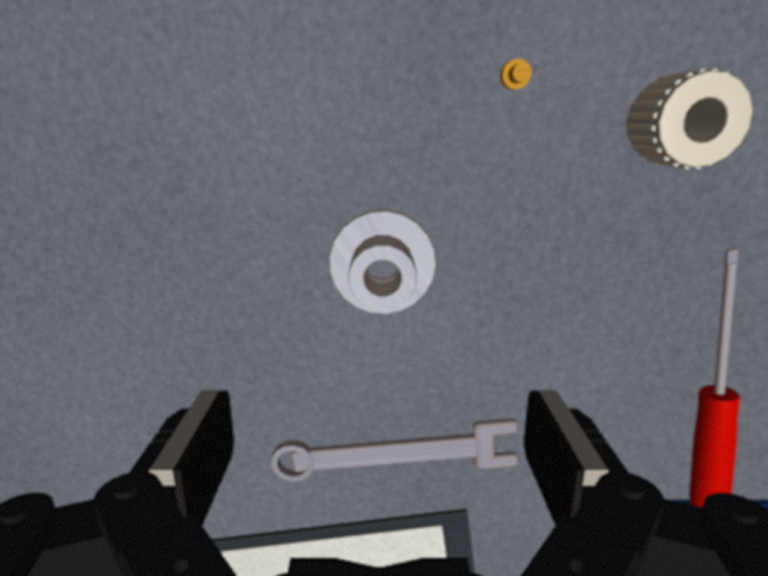

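Seat hub top centre at (383,278), flange centre at (382,262), element top at (705,119).

Run:
```python
from h import *
c=manip.calibration('wrist')
for k,z,p in(('hub',.038,(383,278)),('flange',.008,(382.5,262)),('elem',.04,(705,119))):
    print(k,ray(c,p[0]/1.5,p[1]/1.5,z).round(4))
print(manip.state()['tcp_pos'])
```

```text
hub [ 0.4349 -0.3109  0.038 ]
flange [ 0.4348 -0.3097  0.008 ]
elem [ 0.6028 -0.2233  0.04  ]
[ 0.43245516 -0.30438357  0.18020606]
```

Emit:
{"api": "step_arm", "payload": {"series": [{"dx":2,"dy":-6,"dz":-50,"turn":0,"jaw":1},{"dx":2,"dy":-6,"dz":-100,"turn":0,"jaw":1},{"dx":2,"dy":-6,"dz":-140,"turn":0,"jaw":1},{"dx":2,"dy":-6,"dz":-160,"turn":0,"jaw":1},{"dx":2,"dy":-6,"dz":-168,"turn":0,"jaw":1},{"dx":2,"dy":-6,"dz":-168,"turn":0,"jaw":0.3},{"dx":2,"dy":-6,"dz":-168,"turn":0,"jaw":0.3},{"dx":2,"dy":-6,"dz":-168,"turn":0,"jaw":0.3}], "squeeze": 40}}

```text
t: 2.25
tcp_pos: [0.4355, -0.311, 0.0137]
tool_rot: [-0.0, 0.707, 0.707, -0.0]
ft_force: [-0.9, 0.7, -2.0]
width: 0.444
```

Emit:
{"api": "step_arm", "payload": {"series": [{"dx":0,"dy":0,"dz":0,"turn":0,"jaw":0.2},{"dx":0,"dy":0,"dz":0,"turn":0,"jaw":0.2},{"dx":0,"dy":0,"dz":0,"turn":0,"jaw":0.2},{"dx":0,"dy":0,"dz":0,"turn":0,"jaw":0.2}], "squeeze": 40}}

```text
t: 2.75
tcp_pos: [0.4354, -0.3109, 0.0137]
tool_rot: [-0.0, 0.707, 0.707, -0.0]
ft_force: [-0.5, 0.3, -0.2]
width: 0.444
```

Emit:
{"api": "step_arm", "payload": {"series": [{"dx":0,"dy":0,"dz":40,"turn":0,"jaw":0.2},{"dx":0,"dy":0,"dz":90,"turn":0,"jaw":0.2},{"dx":20,"dy":50,"dz":110,"turn":0,"jaw":0.2},{"dx":42,"dy":100,"dz":110,"turn":0,"jaw":0.2},{"dx":66,"dy":150,"dz":110,"turn":0,"jaw":0.2},{"dx":90,"dy":200,"dz":110,"turn":0,"jaw":0.2},{"dx":112,"dy":250,"dz":110,"turn":0,"jaw":0.2},{"dx":130,"dy":290,"dz":110,"turn":0,"jaw":0.2}], "squeeze": 40}}

```text
t: 3.75
tcp_pos: [0.5658, -0.0183, 0.1235]
tool_rot: [-0.0, 0.707, 0.708, 0.0]
ft_force: [0.2, -0.4, -0.3]
width: 0.449
```

Emit:
{"api": "step_arm", "payload": {"series": [{"dx":10,"dy":20,"dz":0,"turn":0,"jaw":0.2},{"dx":14,"dy":30,"dz":0,"turn":0,"jaw":0.2},{"dx":14,"dy":30,"dz":0,"turn":0,"jaw":0.2},{"dx":14,"dy":30,"dz":0,"turn":0,"jaw":0.2}], "squeeze": 40}}

```text
t: 4.25
tcp_pos: [0.5794, 0.0098, 0.1234]
tool_rot: [-0.0, 0.707, 0.707, -0.0]
ft_force: [0.8, -0.4, -0.8]
width: 0.449
```

Run:
```python
from h import *
s=manip.state();print(s['tcp_pos'],s['ft_force'],s['width'])
im,c=grab('wrist');im2,c2=grab('scene');im3,c3=grab('side')
def cr(im,c,r):
    u,v=proj(c,[.579,.009,.1])[0].astype(int);u=np.clip(u,r,512-r);v=np.clip(v,r,384-r);return cv2.resize(im[v-r:v+r,u-r:u+r],(390,390))
cv2.imwrite('pics/w3.png',np.hstack([cr(im2,c2,60),cr(im3,c3,60)])[:,:,::-1]);save(im,'w3w.png')
```

```text
[0.57941723 0.00976068 0.12336078] [ 0.75255954 -0.36159447 -0.84772456] 0.4491255054116519
```

View pics/w3.png

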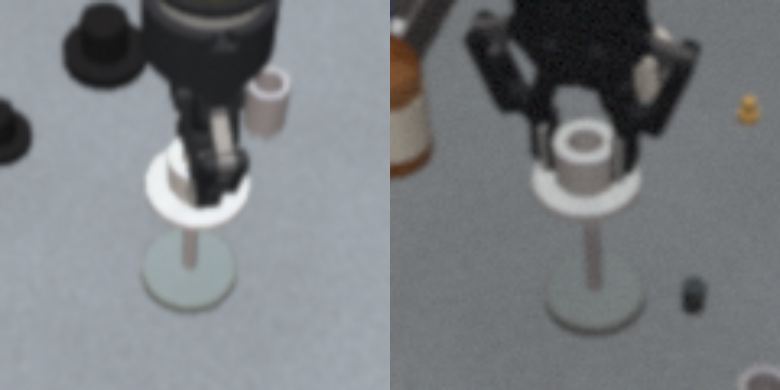

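The seat is held level above the rod. Flange centres are at (198,183) and (586,181) in the crop, foot centres at (189,268) and (595,292). I'll compare them by ray.

Run:
```python
from h import *
for n,fl,ft,off in(('scene',(198,183),(189,268),0),('side',(586,181),(595,292),390)):
    c=manip.calibration(n);u,v=proj(c,[.579,.009,.1])[0].astype(int);
    g=lambda p,z:ray(c,(p[0]-off)*120/390+u-60,p[1]*120/390+v-60,z).round(4)
    print(n,g(fl,.118),g(ft,.012))
```

```text
scene [0.5815 0.0094 0.118 ] [0.5815 0.0068 0.012 ]
side [0.5782 0.0134 0.118 ] [0.5753 0.0112 0.012 ]
```

Emit:
{"api": "step_arm", "payload": {"series": [{"dx":-1,"dy":-2,"dz":-5,"turn":0,"jaw":0.2},{"dx":-1,"dy":-2,"dz":-25,"turn":0,"jaw":0.2},{"dx":-1,"dy":-2,"dz":-45,"turn":0,"jaw":0.2},{"dx":-1,"dy":-2,"dz":-65,"turn":0,"jaw":0.2},{"dx":-1,"dy":-2,"dz":-82,"turn":0,"jaw":0.2},{"dx":-1,"dy":-2,"dz":-92,"turn":0,"jaw":0.2},{"dx":-1,"dy":-2,"dz":-97,"turn":0,"jaw":0.2},{"dx":-1,"dy":-2,"dz":-97,"turn":0,"jaw":0.2}], "squeeze": 40}}

```text
t: 5.4
tcp_pos: [0.5789, 0.0082, 0.0268]
tool_rot: [-0.0, 0.707, 0.707, 0.0]
ft_force: [0.6, -0.2, -1.1]
width: 0.449
```

Emit:
{"api": "step_arm", "payload": {"series": [{"dx":0,"dy":0,"dz":0,"turn":0,"jaw":0.6},{"dx":0,"dy":0,"dz":0,"turn":0,"jaw":0.8},{"dx":0,"dy":0,"dz":0,"turn":0,"jaw":1},{"dx":0,"dy":0,"dz":0,"turn":0,"jaw":1},{"dx":0,"dy":0,"dz":40,"turn":0,"jaw":1},{"dx":0,"dy":-20,"dz":100,"turn":0,"jaw":1},{"dx":10,"dy":-70,"dz":130,"turn":0,"jaw":1},{"dx":15,"dy":-130,"dz":140,"turn":0,"jaw":1}], "squeeze": 40}}

```text
t: 6.4
tcp_pos: [0.5961, -0.1219, 0.1702]
tool_rot: [0.002, 0.706, 0.708, 0.002]
ft_force: [1.4, -0.5, 0.6]
width: 0.999
```

Emit:
{"api": "step_arm", "payload": {"series": [{"dx":6,"dy":-50,"dz":0,"turn":0,"jaw":1},{"dx":6,"dy":-90,"dz":-20,"turn":0,"jaw":1},{"dx":6,"dy":-102,"dz":-60,"turn":0,"jaw":1},{"dx":6,"dy":-102,"dz":-110,"turn":0,"jaw":1},{"dx":6,"dy":-102,"dz":-145,"turn":0,"jaw":1},{"dx":6,"dy":-102,"dz":-158,"turn":0,"jaw":1},{"dx":6,"dy":-102,"dz":-159,"turn":0,"jaw":1},{"dx":6,"dy":-102,"dz":-159,"turn":0,"jaw":0.3}], "squeeze": 30}}

```text
t: 7.4
tcp_pos: [0.6035, -0.2242, 0.0131]
tool_rot: [0.003, 0.706, 0.708, 0.003]
ft_force: [-0.2, 1.1, 0.4]
width: 0.821
```

Emit:
{"api": "step_arm", "payload": {"series": [{"dx":0,"dy":0,"dz":0,"turn":0,"jaw":0.3},{"dx":0,"dy":0,"dz":0,"turn":0,"jaw":0.3},{"dx":0,"dy":0,"dz":0,"turn":0,"jaw":0.3},{"dx":0,"dy":0,"dz":0,"turn":0,"jaw":0.3},{"dx":0,"dy":0,"dz":0,"turn":0,"jaw":0.3}], "squeeze": 30}}

```text
t: 8.02
tcp_pos: [0.6048, -0.2247, 0.0153]
tool_rot: [0.005, 0.706, 0.708, 0.003]
ft_force: [-1.1, -0.1, 6.1]
width: 0.558
```

Emit:
{"api": "step_arm", "payload": {"series": [{"dx":0,"dy":0,"dz":40,"turn":0,"jaw":0.3},{"dx":0,"dy":0,"dz":90,"turn":0,"jaw":0.3},{"dx":-6,"dy":50,"dz":110,"turn":0,"jaw":0.3},{"dx":-12,"dy":100,"dz":110,"turn":0,"jaw":0.3},{"dx":-18,"dy":150,"dz":110,"turn":0,"jaw":0.3},{"dx":-24,"dy":200,"dz":110,"turn":0,"jaw":0.3},{"dx":-26,"dy":233,"dz":110,"turn":0,"jaw":0.3},{"dx":-26,"dy":233,"dz":110,"turn":0,"jaw":0.3}], "squeeze": 30}}

```text
t: 9.02
tcp_pos: [0.5787, 0.0126, 0.1258]
tool_rot: [0.005, 0.704, 0.71, 0.004]
ft_force: [0.7, -0.6, -0.7]
width: 0.556
```

```bash
cat > look.py <<'E'
from h import *
import sys
x,y,z=map(float,sys.argv[1:4]);f=sys.argv[4]
s=manip.state();print(s['t'],s['tcp_pos'].round(4),s['ft_force'],s['width'])
o=[]
for n in('scene','side'):
    im,c=grab(n);u,v=proj(c,[x,y,z])[0].astype(int);u=np.clip(u,60,452);v=np.clip(v,60,324)
    o.append(cv2.resize(im[v-60:v+60,u-60:u+60],(390,390)))
    cv2.imwrite('pics/'+f+n+'_raw.png',im[:,:,::-1])
    g=lambda q,zz:(proj(c,[q[0],q[1],zz])[0]-[u-60,v-60])*3.25
    print(n,'origin',u-60,v-60)
cv2.imwrite('pics/'+f+'.png',np.hstack(o)[:,:,::-1])
E
python3 look.py .579 .009 .09 p4
```

```text
9.025 [0.5787 0.0126 0.1258] [ 0.66515416 -0.63515502 -0.68025346] 0.5563197432208382
scene origin 208 132
side origin 194 126
```

View pics/p4.png

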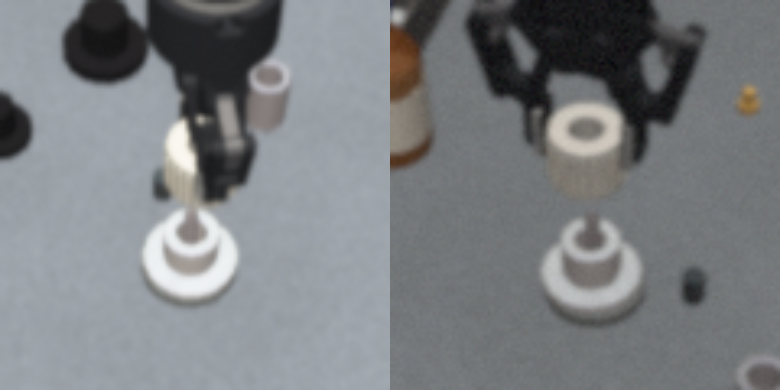

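Seat is down on the round foot with the rod through it. The element is held upright, its top ring centre at (586,128) and the rod tip near (593,216) in the side crop.

Run:
```python
from h import *
c=manip.calibration('side');o=np.array([194,126])
g=lambda u,v,z:ray(c,(u-390)/3.25+o[0],v/3.25+o[1],z).round(4)
print('elem',g(586,128,.152),'hub top',g(591,240,.05),'flange',g(592,272,.02),'tip',g(593,216,.078))
c=manip.calibration('scene');g=lambda u,v,z:ray(c,u/3.25+208,v/3.25+132,z).round(4)
print('hub top',g(191,231,.05),'flange',g(190,254,.02))
# predicted left/bottom edge of element in scene if centred on tcp
b=.1115
for y in(.0085,.0126):
  th=np.linspace(0,6.28,73);P=np.c_[.5787+.0245*np.cos(th),y+.0245*np.sin(th),0*th+b];q=(proj(c,P)-[208,132])*3.25;print(y,'left',q[:,0].min(),'bottom',q[:,1].max())
```

```text
elem [0.578 0.011 0.152] hub top [0.578  0.0081 0.05  ] flange [0.5776 0.0096 0.02  ] tip [0.5749 0.0125 0.078 ]
hub top [0.5797 0.0073 0.05  ] flange [0.5801 0.0075 0.02  ]
0.0085 left 158.28729568324997 bottom 209.9811629589978
0.0126 left 164.43424790670397 bottom 209.12585057729902
```

Emit:
{"api": "step_arm", "payload": {"series": [{"dx":0,"dy":-4,"dz":0,"turn":0,"jaw":0.3},{"dx":0,"dy":-4,"dz":-15,"turn":0,"jaw":0.3},{"dx":0,"dy":-4,"dz":-30,"turn":0,"jaw":0.3},{"dx":0,"dy":-4,"dz":-45,"turn":0,"jaw":0.3},{"dx":0,"dy":-4,"dz":-55,"turn":0,"jaw":0.3},{"dx":0,"dy":-4,"dz":-59,"turn":0,"jaw":0.3},{"dx":0,"dy":-4,"dz":-62,"turn":0,"jaw":0.3},{"dx":0,"dy":-4,"dz":-62,"turn":0,"jaw":0.3}], "squeeze": 30}}

```text
t: 10.12
tcp_pos: [0.5789, 0.0038, 0.0653]
tool_rot: [0.005, 0.706, 0.708, 0.003]
ft_force: [-4.6, -0.9, 7.4]
width: 0.556
```

```bash
python3 look.py .579 .009 .06 p5; python3 -c "
from h import *
s=manip.state();print(s['tcp_pos'],s['ft_force'])"
```

```text
10.125 [0.5789 0.0038 0.0653] [-4.64124146 -0.94568035  7.36832435] 0.5560884622873355
scene origin 207 140
side origin 195 136
[0.5788794  0.00384551 0.06529017] [-4.36502733 -0.31108432  8.0683911 ]
```

View pics/p5.png

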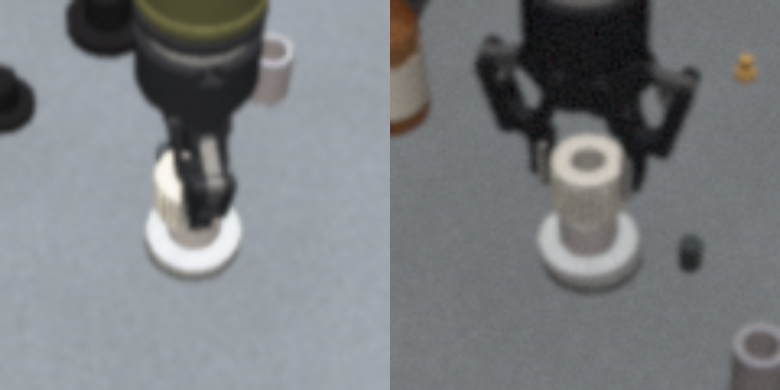

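Element is around the rod and touching the seat (7 N up), though the tool reads about 4 mm low in y. I'll nudge it back and release.

Emit:
{"api": "step_arm", "payload": {"series": [{"dx":0,"dy":2,"dz":2,"turn":0,"jaw":0.3},{"dx":0,"dy":4,"dz":2,"turn":0,"jaw":0.3},{"dx":0,"dy":4,"dz":0,"turn":0,"jaw":0.3},{"dx":0,"dy":4,"dz":0,"turn":0,"jaw":0.3}], "squeeze": 30}}

```text
t: 10.72
tcp_pos: [0.5792, 0.0082, 0.0654]
tool_rot: [0.005, 0.706, 0.708, 0.004]
ft_force: [0.3, 1.6, 1.4]
width: 0.556
```

Emit:
{"api": "step_arm", "payload": {"series": [{"dx":0,"dy":0,"dz":0,"turn":0,"jaw":0.65},{"dx":0,"dy":0,"dz":0,"turn":0,"jaw":0.8},{"dx":0,"dy":0,"dz":0,"turn":0,"jaw":1},{"dx":0,"dy":0,"dz":0,"turn":0,"jaw":1},{"dx":0,"dy":0,"dz":40,"turn":0,"jaw":1},{"dx":0,"dy":0,"dz":100,"turn":0,"jaw":1}], "squeeze": 30}}

```text
t: 11.48
tcp_pos: [0.5775, 0.0081, 0.1644]
tool_rot: [0.004, 0.706, 0.708, 0.002]
ft_force: [1.5, -0.5, -0.4]
width: 1.001
```

Emit:
{"api": "step_arm", "payload": {"series": [{"dx":-20,"dy":-30,"dz":15,"turn":0,"jaw":1},{"dx":-70,"dy":-60,"dz":20,"turn":0,"jaw":1},{"dx":-110,"dy":-90,"dz":20,"turn":0,"jaw":1},{"dx":-135,"dy":-120,"dz":10,"turn":0,"jaw":1},{"dx":-135,"dy":-120,"dz":10,"turn":0,"jaw":1}], "squeeze": 30}}

```text
t: 12.1
tcp_pos: [0.4402, -0.1144, 0.174]
tool_rot: [0.003, 0.708, 0.707, 0.001]
ft_force: [0.9, 1.4, -0.6]
width: 0.997
```

```bash
python3 look.py .579 .009 .06 p6;python3 - <<'E'
from h import *
a=cv2.imread('pics/p6.png');im,c=grab('wrist');s=manip.state();print(s['tcp_pos'],s['tool_rot'],proj(c,[.4355,-.1145,.038]),proj(c,[.579,.0085,.09]))
cv2.imwrite('pics/w6r.png',im[:,:,::-1]);cv2.imwrite('pics/w6.png',np.hstack([a[:,:390][90:390,90:300],cv2.resize(im[:,:,::-1],(400,300))]))
E
```

```text
12.1 [ 0.4402 -0.1144  0.174 ] [ 0.8999585   1.37848834 -0.56795671] 0.9973660624467914
scene origin 207 140
side origin 195 136
[ 0.44317153 -0.11124703  0.17470541] [0.00394597 0.70554832 0.70864724 0.002256  ] [[242.32344687 182.56422385]] [[480.06867177  11.10257068]]
```

View pics/w6.png

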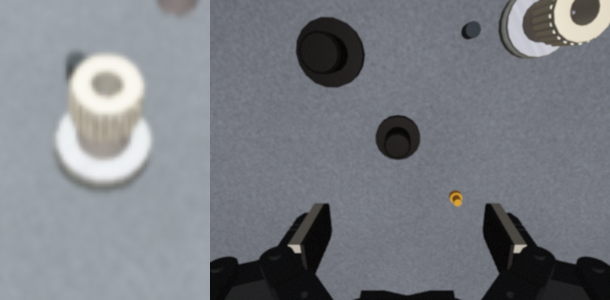

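Element is seated upright on the seat. The cap sits at about (240,177) in the full wrist view. I'll measure its outline there.

Run:
```python
from h import *
im=cv2.imread('pics/w6r.png',0);c=manip.calibration('wrist')
m=(cv2.GaussianBlur(im,(3,3),0)<55).astype(np.uint8);n,l,s,ce=cv2.connectedComponentsWithStats(m)
i=l[175,239];print(s[i]);h=cv2.findContours((l==i).astype(np.uint8),0,2)[0][0];e=cv2.fitEllipse(h);print(e)
print(ray(c,*e[0],.006));k=((398-210)*1.28,144*1.28);print(ray(c,*k,.038),manip.state()['tcp_pos'])
```

```text
[ 213  148   55   56 2438]
((240.14114379882812, 175.4645538330078), (54.60311508178711, 55.17977523803711), 174.09457397460938)
[ 0.43334187 -0.11692911  0.006     ]
[ 0.43452083 -0.11558504  0.038     ] [ 0.44317153 -0.11124703  0.17470541]
```

Emit:
{"api": "step_arm", "payload": {"series": [{"dx":-9,"dy":-5,"dz":-50,"turn":0,"jaw":1},{"dx":-9,"dy":-5,"dz":-100,"turn":0,"jaw":1},{"dx":-9,"dy":-5,"dz":-140,"turn":0,"jaw":1},{"dx":-9,"dy":-5,"dz":-155,"turn":0,"jaw":1},{"dx":-9,"dy":-5,"dz":-160,"turn":0,"jaw":1},{"dx":-9,"dy":-5,"dz":-160,"turn":0,"jaw":1}], "squeeze": 30}}

```text
t: 13.0
tcp_pos: [0.4354, -0.1162, 0.0157]
tool_rot: [0.005, 0.705, 0.709, 0.003]
ft_force: [0.7, 0.5, -0.4]
width: 1.003
```

Emit:
{"api": "step_arm", "payload": {"series": [{"dx":0,"dy":0,"dz":0,"turn":0,"jaw":0.1},{"dx":0,"dy":0,"dz":0,"turn":0,"jaw":0.1},{"dx":0,"dy":0,"dz":0,"turn":0,"jaw":0.1},{"dx":0,"dy":0,"dz":0,"turn":0,"jaw":0.1},{"dx":0,"dy":0,"dz":0,"turn":0,"jaw":0.1},{"dx":0,"dy":0,"dz":0,"turn":0,"jaw":0.1}], "squeeze": 30}}

```text
t: 13.75
tcp_pos: [0.4358, -0.1163, 0.0163]
tool_rot: [0.005, 0.705, 0.709, 0.003]
ft_force: [-1.8, 0.1, 6.3]
width: 0.336
```

Emit:
{"api": "step_arm", "payload": {"series": [{"dx":0,"dy":0,"dz":40,"turn":0,"jaw":0.1},{"dx":0,"dy":0,"dz":90,"turn":0,"jaw":0.1},{"dx":20,"dy":20,"dz":135,"turn":0,"jaw":0.1},{"dx":60,"dy":50,"dz":135,"turn":0,"jaw":0.1},{"dx":100,"dy":85,"dz":135,"turn":0,"jaw":0.1},{"dx":130,"dy":112,"dz":135,"turn":0,"jaw":0.1},{"dx":143,"dy":124,"dz":135,"turn":0,"jaw":0.1},{"dx":143,"dy":124,"dz":135,"turn":0,"jaw":0.1}], "squeeze": 30}}

```text
t: 14.75
tcp_pos: [0.5785, 0.0081, 0.1506]
tool_rot: [0.004, 0.705, 0.709, 0.002]
ft_force: [-0.2, -1.1, -0.7]
width: 0.335
```

Emit:
{"api": "step_arm", "payload": {"series": [{"dx":0,"dy":0,"dz":0,"turn":0,"jaw":0.1},{"dx":0,"dy":0,"dz":0,"turn":0,"jaw":0.1}], "squeeze": 30}}

```text
t: 15.0
tcp_pos: [0.5777, 0.0065, 0.1506]
tool_rot: [0.004, 0.706, 0.709, 0.002]
ft_force: [0.3, 0.5, -1.4]
width: 0.34
```

```bash
python3 look.py .579 .009 .09 p7
```

```text
15.0 [0.5777 0.0065 0.1506] [ 0.34442471  0.49742544 -1.40670003] 0.34042572664594895
scene origin 208 132
side origin 194 126
```

View pics/p7.png

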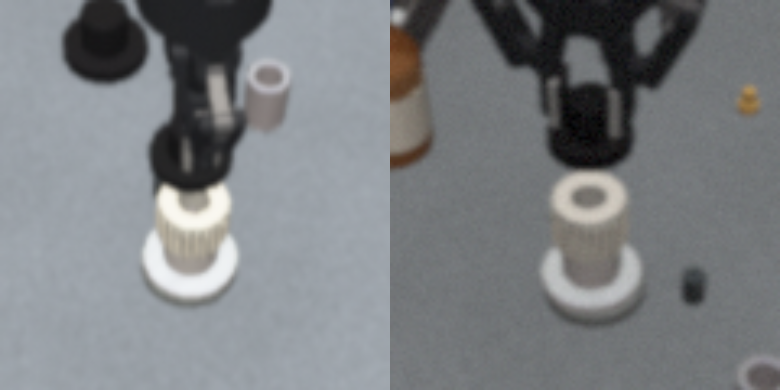

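Cap hangs above the column. Element top centre is at (194,200) scene and (589,197) side; disc mid-columns are at 192 scene and 591 side.

Run:
```python
from h import *
cs=manip.calibration('scene');cd=manip.calibration('side')
S=lambda u,v,z:ray(cs,u/3.25+208,v/3.25+132,z).round(4);D=lambda u,v,z:ray(cd,(u-390)/3.25+194,v/3.25+126,z).round(4)
print(S(194,200,.09),D(589,197,.09))
for p in((.5785,.0075,.14),(.5785,.0,.14)): print((proj(cs,p)[0]-[208,132])*3.25,(proj(cd,p)[0]-[194,126])*3.25+[390,0])
```

```text
[0.5807 0.0078 0.09  ] [0.5784 0.008  0.09  ]
[195.56961983 153.16452183] [587.18249347 138.73440467]
[184.0020962  154.69078302] [590.31033222 130.67712292]
```

Emit:
{"api": "step_arm", "payload": {"series": [{"dx":2,"dy":2,"dz":0,"turn":0,"jaw":0.1},{"dx":2,"dy":2,"dz":-20,"turn":0,"jaw":0.1},{"dx":2,"dy":2,"dz":-34,"turn":0,"jaw":0.1},{"dx":2,"dy":2,"dz":-41,"turn":0,"jaw":0.1},{"dx":2,"dy":2,"dz":-44,"turn":0,"jaw":0.1},{"dx":2,"dy":2,"dz":-44,"turn":0,"jaw":0.1},{"dx":2,"dy":2,"dz":-44,"turn":0,"jaw":0.1}], "squeeze": 30}}

```text
t: 15.98
tcp_pos: [0.5804, 0.0091, 0.1074]
tool_rot: [0.005, 0.705, 0.709, 0.003]
ft_force: [-0.4, 0.1, -0.4]
width: 0.339
```

Emit:
{"api": "step_arm", "payload": {"series": [{"dx":0,"dy":0,"dz":-2,"turn":0,"jaw":0.1},{"dx":0,"dy":0,"dz":-2,"turn":0,"jaw":0.1},{"dx":0,"dy":0,"dz":-2,"turn":0,"jaw":0.45},{"dx":0,"dy":0,"dz":-2,"turn":0,"jaw":0.6},{"dx":0,"dy":0,"dz":-2,"turn":0,"jaw":0.9},{"dx":0,"dy":0,"dz":-2,"turn":0,"jaw":0.9},{"dx":0,"dy":0,"dz":30,"turn":0,"jaw":0.9},{"dx":0,"dy":0,"dz":75,"turn":0,"jaw":1}], "squeeze": 30}}

```text
t: 16.98
tcp_pos: [0.5793, 0.009, 0.1817]
tool_rot: [0.004, 0.705, 0.709, 0.001]
ft_force: [0.4, -0.6, 0.3]
width: 0.999
```

Emit:
{"api": "step_arm", "payload": {"series": [{"dx":-40,"dy":25,"dz":0,"turn":0,"jaw":1},{"dx":-85,"dy":50,"dz":0,"turn":0,"jaw":1},{"dx":-120,"dy":70,"dz":0,"turn":0,"jaw":1},{"dx":-130,"dy":76,"dz":0,"turn":0,"jaw":1},{"dx":-130,"dy":76,"dz":0,"turn":0,"jaw":1},{"dx":-130,"dy":76,"dz":0,"turn":0,"jaw":1}], "squeeze": 40}}

```text
t: 17.73
tcp_pos: [0.4503, 0.0842, 0.1818]
tool_rot: [0.004, 0.706, 0.708, 0.002]
ft_force: [-0.3, 0.7, -1.0]
width: 1.002
```

```bash
python3 look.py .579 .009 .06 p8;python3 - <<'E'
from h import *
a=cv2.imread('pics/p8.png');im,c=grab('wrist');s=manip.state();print(s['tcp_pos'],s['tool_rot'],proj(c,[.4495,.09,.05]))
cv2.imwrite('pics/w8r.png',im[:,:,::-1]);cv2.imwrite('pics/w8.png',np.hstack([a[:,100:280][90:390],a[:,500:680][90:390],cv2.resize(im[:,:,::-1],(400,300))]))
E
```

```text
17.725 [0.4503 0.0842 0.1818] [-0.29324816  0.71088548 -0.95377248] 1.0016240251554591
scene origin 207 140
side origin 195 136
[0.45000037 0.08435355 0.18151595] [0.00358858 0.70595359 0.7082479  0.00124693] [[250.30566433 174.47133535]]
```

View pics/w8.png

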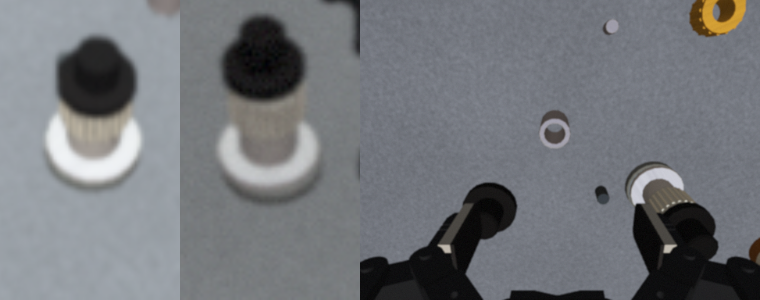

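Cap sits centred on the element. The spacer's top ring centre is at (249.6,169.6) in the raw wrist image.

Run:
```python
from h import *
c=manip.calibration('wrist');g=cv2.imread('pics/w8r.png',0)
p=g[145:190,225:275];m=(p>135).astype(np.uint8);n,l,s,ce=cv2.connectedComponentsWithStats(m);i=1+s[1:,4].argmax();print(s[i],p.min(),p.max(),np.median(p))
h=cv2.findContours((l==i).astype(np.uint8),0,2)[0][0];e=cv2.fitEllipse(h);print(e)
print(ray(c,e[0][0]+225,e[0][1]+145,.05),ray(c,249.6,169.6,.05),manip.state()['tcp_pos'])
```

```text
[  5   7  39  38 585] 58 168 119.0
((23.866403579711914, 25.979930877685547), (37.146888732910156, 38.26285171508789), 89.383056640625)
[0.44811922 0.09312433 0.05      ] [0.44872599 0.09430442 0.05      ] [0.45000037 0.08435355 0.18151595]
```

Emit:
{"api": "step_arm", "payload": {"series": [{"dx":-2,"dy":9,"dz":-50,"turn":0,"jaw":1},{"dx":-2,"dy":9,"dz":-100,"turn":0,"jaw":1},{"dx":-2,"dy":9,"dz":-140,"turn":0,"jaw":1},{"dx":-2,"dy":9,"dz":-162,"turn":0,"jaw":1},{"dx":-2,"dy":9,"dz":-168,"turn":0,"jaw":1},{"dx":-2,"dy":9,"dz":-168,"turn":0,"jaw":1},{"dx":-2,"dy":9,"dz":-168,"turn":0,"jaw":0.1},{"dx":-2,"dy":9,"dz":-168,"turn":0,"jaw":0.1}], "squeeze": 45}}

```text
t: 18.88
tcp_pos: [0.4489, 0.0935, 0.0145]
tool_rot: [0.004, 0.706, 0.708, 0.002]
ft_force: [-0.2, -0.2, 0.1]
width: 0.607
```

Emit:
{"api": "step_arm", "payload": {"series": [{"dx":0,"dy":0,"dz":0,"turn":0,"jaw":0.1},{"dx":0,"dy":0,"dz":0,"turn":0,"jaw":0.1},{"dx":0,"dy":0,"dz":0,"turn":0,"jaw":0.1},{"dx":0,"dy":0,"dz":0,"turn":0,"jaw":0.1},{"dx":0,"dy":0,"dz":0,"turn":0,"jaw":0.1}], "squeeze": 45}}

```text
t: 19.5
tcp_pos: [0.4494, 0.0936, 0.0152]
tool_rot: [0.004, 0.706, 0.708, 0.002]
ft_force: [0.0, -0.4, 5.9]
width: 0.386
```

Emit:
{"api": "step_arm", "payload": {"series": [{"dx":0,"dy":0,"dz":40,"turn":0,"jaw":0.1},{"dx":0,"dy":0,"dz":90,"turn":0,"jaw":0.1},{"dx":-5,"dy":40,"dz":130,"turn":0,"jaw":0.1},{"dx":-10,"dy":80,"dz":130,"turn":0,"jaw":0.1},{"dx":-20,"dy":125,"dz":130,"turn":0,"jaw":0.1},{"dx":-22,"dy":150,"dz":130,"turn":0,"jaw":0.1},{"dx":-22,"dy":150,"dz":130,"turn":0,"jaw":0.1},{"dx":-22,"dy":150,"dz":130,"turn":0,"jaw":0.1}], "squeeze": 45}}

```text
t: 20.5
tcp_pos: [0.4273, 0.2425, 0.1446]
tool_rot: [0.005, 0.706, 0.708, 0.002]
ft_force: [0.2, -0.8, -1.9]
width: 0.39
```

Run:
```python
from h import *
im,c=grab('wrist');s=manip.state();print(s['tcp_pos'],s['tool_rot'],s['width'],proj(c,[[.424,.326,.012],[.424,.326,.078]])*1.25)
cv2.imwrite('pics/w9r.png',im[:,:,::-1]);save(im,'w9.png',1.25)
```

```text
[0.42749339 0.24219434 0.14471496] [0.00454944 0.70656855 0.70762763 0.00182505] 0.3860855321585218 [[308.04534416  94.1323154 ]
 [307.22849964  94.40880164]]
```

View pics/w9.png

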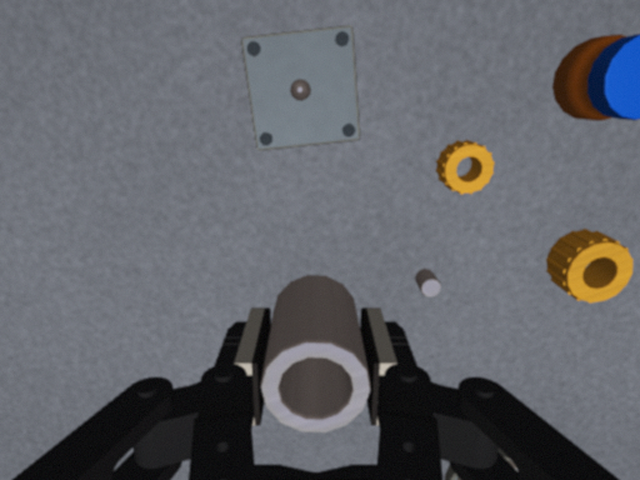

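Foot screws are at (254,48), (342,39), (349,130) and (266,139), with the rod at (300,90). The held spacer's top is at (315,387) and the collar's top at (599,271).

Run:
```python
from h import *
c=manip.calibration('wrist')
f=lambda p,z:ray(c,p[0]/1.25,p[1]/1.25,z).round(4)
print('foot',f((302.75,89),.012),'tip',f((300,90),.078),'spacer',f((315,387),.1795),'collar',f((599,271),.028),manip.state()['tcp_pos'])
```

```text
foot [0.4211 0.3287 0.012 ] tip [0.421  0.3276 0.078 ] spacer [0.4269 0.2426 0.1795] collar [0.6161 0.2154 0.028 ] [0.42749339 0.24219434 0.14471496]
```

Emit:
{"api": "step_arm", "payload": {"series": [{"dx":-3,"dy":40,"dz":0,"turn":0,"jaw":0.1},{"dx":-5,"dy":75,"dz":0,"turn":0,"jaw":0.1},{"dx":-5,"dy":85,"dz":0,"turn":0,"jaw":0.1},{"dx":-5,"dy":85,"dz":0,"turn":0,"jaw":0.1},{"dx":-5,"dy":85,"dz":-20,"turn":0,"jaw":0.1},{"dx":-5,"dy":85,"dz":-45,"turn":0,"jaw":0.1},{"dx":-5,"dy":85,"dz":-58,"turn":0,"jaw":0.1},{"dx":-5,"dy":85,"dz":-68,"turn":0,"jaw":0.1}], "squeeze": 45}}

```text
t: 21.55
tcp_pos: [0.423, 0.326, 0.0763]
tool_rot: [0.005, 0.707, 0.707, 0.002]
ft_force: [-0.8, -0.4, -1.4]
width: 0.39
```

Emit:
{"api": "step_arm", "payload": {"series": [{"dx":-1,"dy":1,"dz":-15,"turn":0,"jaw":0.1},{"dx":-1,"dy":1,"dz":-30,"turn":0,"jaw":0.1},{"dx":-1,"dy":1,"dz":-42,"turn":0,"jaw":0.1},{"dx":-1,"dy":1,"dz":-48,"turn":0,"jaw":0.1},{"dx":-1,"dy":1,"dz":-50,"turn":0,"jaw":0.1},{"dx":-1,"dy":1,"dz":-50,"turn":0,"jaw":0.1},{"dx":-1,"dy":1,"dz":-50,"turn":0,"jaw":0.1}], "squeeze": 45}}

```text
t: 22.42
tcp_pos: [0.4219, 0.327, 0.0272]
tool_rot: [0.005, 0.707, 0.707, 0.001]
ft_force: [-3.1, -2.1, 6.5]
width: 0.389
```

Emit:
{"api": "step_arm", "payload": {"series": [{"dx":0,"dy":0,"dz":0,"turn":0,"jaw":0.5},{"dx":0,"dy":0,"dz":0,"turn":0,"jaw":0.7},{"dx":0,"dy":0,"dz":0,"turn":0,"jaw":1},{"dx":0,"dy":0,"dz":0,"turn":0,"jaw":1},{"dx":0,"dy":0,"dz":45,"turn":0,"jaw":1},{"dx":0,"dy":0,"dz":100,"turn":0,"jaw":1},{"dx":40,"dy":-25,"dz":120,"turn":0,"jaw":1},{"dx":85,"dy":-55,"dz":120,"turn":0,"jaw":1}], "squeeze": 40}}

```text
t: 23.42
tcp_pos: [0.5088, 0.2734, 0.1503]
tool_rot: [0.006, 0.706, 0.708, 0.004]
ft_force: [0.7, 0.6, 0.1]
width: 1.002
```

Emit:
{"api": "step_arm", "payload": {"series": [{"dx":45,"dy":-25,"dz":0,"turn":0,"jaw":1},{"dx":90,"dy":-48,"dz":0,"turn":0,"jaw":1},{"dx":109,"dy":-58,"dz":0,"turn":0,"jaw":1},{"dx":109,"dy":-58,"dz":0,"turn":0,"jaw":1}], "squeeze": 40}}

```text
t: 23.92
tcp_pos: [0.6189, 0.2135, 0.1496]
tool_rot: [0.006, 0.707, 0.707, 0.004]
ft_force: [-0.8, -0.0, 0.4]
width: 1.002
```

Run:
```python
from h import *
im,c=grab('wrist');s=manip.state();print(s['tcp_pos'],s['tool_rot'],s['width'])
cv2.imwrite('pics/w10r.png',im[:,:,::-1])
h=cv2.cvtColor(im,cv2.COLOR_RGB2HSV);u,v=proj(c,[.617,.214,.028])[0].astype(int);print(u,v)
m=((h[...,1]>120)&(h[...,2]>150)&(h[...,0]>10)&(h[...,0]<35)).astype(np.uint8);m[:,:u-60]=0;m[:,u+60:]=0
n,l,st,ce=cv2.connectedComponentsWithStats(m)
for i in range(1,n):
  if st[i,4]>200:
    k=cv2.convexHull(np.argwhere(l==i)[:,::-1].astype(np.int32));e=cv2.fitEllipse(k);print(st[i],e[0],e[1],ray(c,*e[0],.028))
```

```text
[0.61740226 0.21531293 0.14976279] [0.00531026 0.7063415  0.70784168 0.00369311] 0.9999385106473174
247 184
[ 219  154   57   55 1658] (246.8451690673828, 180.802490234375) (54.147682189941406, 56.14195251464844) [0.61620754 0.21679497 0.028     ]
```

Emit:
{"api": "step_arm", "payload": {"series": [{"dx":-1,"dy":0,"dz":-50,"turn":0,"jaw":1},{"dx":-1,"dy":0,"dz":-95,"turn":0,"jaw":1},{"dx":-1,"dy":0,"dz":-125,"turn":0,"jaw":1},{"dx":-1,"dy":0,"dz":-140,"turn":0,"jaw":1},{"dx":-1,"dy":0,"dz":-145,"turn":0,"jaw":1},{"dx":-1,"dy":0,"dz":-145,"turn":0,"jaw":1},{"dx":-1,"dy":0,"dz":-145,"turn":0,"jaw":0.2},{"dx":-1,"dy":0,"dz":-145,"turn":0,"jaw":0.2}], "squeeze": 45}}

```text
t: 24.98
tcp_pos: [0.6171, 0.2155, 0.0059]
tool_rot: [0.006, 0.706, 0.708, 0.004]
ft_force: [-0.1, 1.0, -0.3]
width: 0.605
```

Emit:
{"api": "step_arm", "payload": {"series": [{"dx":0,"dy":0,"dz":0,"turn":0,"jaw":0.2},{"dx":0,"dy":0,"dz":0,"turn":0,"jaw":0.2},{"dx":0,"dy":0,"dz":0,"turn":0,"jaw":0.2},{"dx":0,"dy":0,"dz":0,"turn":0,"jaw":0.2}], "squeeze": 45}}

```text
t: 25.48
tcp_pos: [0.6175, 0.2156, 0.0063]
tool_rot: [0.006, 0.706, 0.708, 0.005]
ft_force: [-0.7, -0.4, 3.7]
width: 0.498
```

Emit:
{"api": "step_arm", "payload": {"series": [{"dx":0,"dy":0,"dz":40,"turn":0,"jaw":0.2},{"dx":0,"dy":0,"dz":95,"turn":0,"jaw":0.2},{"dx":-40,"dy":23,"dz":125,"turn":0,"jaw":0.2},{"dx":-85,"dy":49,"dz":125,"turn":0,"jaw":0.2},{"dx":-130,"dy":75,"dz":125,"turn":0,"jaw":0.2},{"dx":-170,"dy":98,"dz":125,"turn":0,"jaw":0.2},{"dx":-195,"dy":112,"dz":125,"turn":0,"jaw":0.2},{"dx":-195,"dy":112,"dz":125,"turn":0,"jaw":0.2}], "squeeze": 45}}

```text
t: 26.48
tcp_pos: [0.4196, 0.3291, 0.1307]
tool_rot: [0.005, 0.705, 0.71, 0.004]
ft_force: [0.3, -0.1, -2.3]
width: 0.497
```

Emit:
{"api": "step_arm", "payload": {"series": [{"dx":0,"dy":0,"dz":0,"turn":0,"jaw":0.2},{"dx":0,"dy":0,"dz":0,"turn":0,"jaw":0.2}], "squeeze": 45}}

```text
t: 26.72
tcp_pos: [0.4202, 0.3282, 0.1303]
tool_rot: [0.006, 0.705, 0.709, 0.004]
ft_force: [0.1, 0.1, -2.1]
width: 0.49
```

```bash
python3 look.py .422 .3275 .07 p11
```

```text
26.725 [0.4202 0.3282 0.1303] [ 0.08890374  0.09546964 -2.11386744] 0.4896336527626155
scene origin 318 70
side origin 241 264
```

View pics/p11.png

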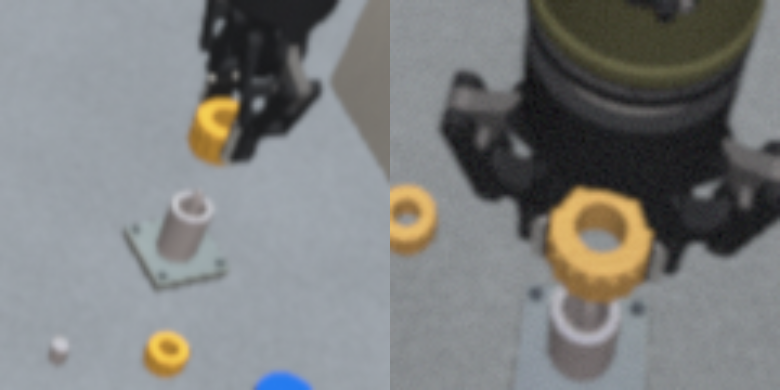

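Spacer stands on the square foot with its top at (191,206) scene and (584,317) side. The collar's top is at (600,230) in the side crop.

Run:
```python
from h import *
cs=manip.calibration('scene');cd=manip.calibration('side')
S=lambda u,v,z:ray(cs,u/3.25+318,v/3.25+70,z).round(4);D=lambda u,v,z:ray(cd,(u-390)/3.25+241,v/3.25+264,z).round(4)
print('spacer',S(191,206,.062),D(584,317,.062),'collar',D(600,231,.152), S(222,117,.152))
```

```text
spacer [0.4237 0.3243 0.062 ] [0.4222 0.3297 0.062 ] collar [0.4207 0.3288 0.152 ] [0.4202 0.323  0.152 ]
```

Emit:
{"api": "step_arm", "payload": {"series": [{"dx":2,"dy":0,"dz":0,"turn":0,"jaw":0.2},{"dx":2,"dy":0,"dz":-15,"turn":0,"jaw":0.2},{"dx":2,"dy":0,"dz":-30,"turn":0,"jaw":0.2},{"dx":2,"dy":0,"dz":-45,"turn":0,"jaw":0.2},{"dx":2,"dy":0,"dz":-56,"turn":0,"jaw":0.2},{"dx":2,"dy":0,"dz":-61,"turn":0,"jaw":0.2},{"dx":2,"dy":0,"dz":-62,"turn":0,"jaw":0.2},{"dx":2,"dy":0,"dz":-62,"turn":0,"jaw":0.2}], "squeeze": 45}}

```text
t: 27.82
tcp_pos: [0.4226, 0.3285, 0.0688]
tool_rot: [0.006, 0.705, 0.709, 0.004]
ft_force: [0.9, 0.2, -1.7]
width: 0.494
```

Emit:
{"api": "step_arm", "payload": {"series": [{"dx":0,"dy":0,"dz":-1,"turn":0,"jaw":0.2},{"dx":0,"dy":0,"dz":-1,"turn":0,"jaw":0.6},{"dx":0,"dy":0,"dz":-1,"turn":0,"jaw":0.75},{"dx":0,"dy":0,"dz":-1,"turn":0,"jaw":1},{"dx":0,"dy":0,"dz":-1,"turn":0,"jaw":1},{"dx":0,"dy":0,"dz":40,"turn":0,"jaw":1},{"dx":0,"dy":0,"dz":95,"turn":0,"jaw":1},{"dx":30,"dy":-50,"dz":130,"turn":0,"jaw":1}], "squeeze": 45}}

```text
t: 28.82
tcp_pos: [0.4489, 0.2872, 0.1992]
tool_rot: [0.005, 0.702, 0.712, 0.007]
ft_force: [1.8, -0.8, 0.1]
width: 1.002
```

Emit:
{"api": "step_arm", "payload": {"series": [{"dx":20,"dy":-60,"dz":10,"turn":0,"jaw":1},{"dx":20,"dy":-110,"dz":10,"turn":0,"jaw":1},{"dx":20,"dy":-140,"dz":10,"turn":0,"jaw":1},{"dx":20,"dy":-140,"dz":10,"turn":0,"jaw":1},{"dx":20,"dy":-140,"dz":10,"turn":0,"jaw":1}], "squeeze": 45}}

```text
t: 29.45
tcp_pos: [0.4688, 0.1482, 0.2093]
tool_rot: [0.005, 0.702, 0.712, 0.007]
ft_force: [-0.7, -0.3, 0.2]
width: 1.005
```

```bash
python3 look.py .422 .3275 .05 p12; python3 look.py .579 .009 .06 p13
python3 - <<'E'
import cv2,numpy as np
a=cv2.imread('pics/p12.png');b=cv2.imread('pics/p13.png');cv2.imwrite('pics/fin.png',cv2.resize(np.vstack([a,b]),(600,600)))
E
```

```text
29.45 [0.4688 0.1482 0.2093] [-0.6956688  -0.28414055  0.2187439 ] 1.0047635087975908
scene origin 316 75
side origin 240 264
29.55 [0.4687 0.1487 0.2092] [-1.07314782  0.82770126 -0.78169101] 0.9961850517446673
scene origin 207 140
side origin 195 136
```

View pics/fin.png

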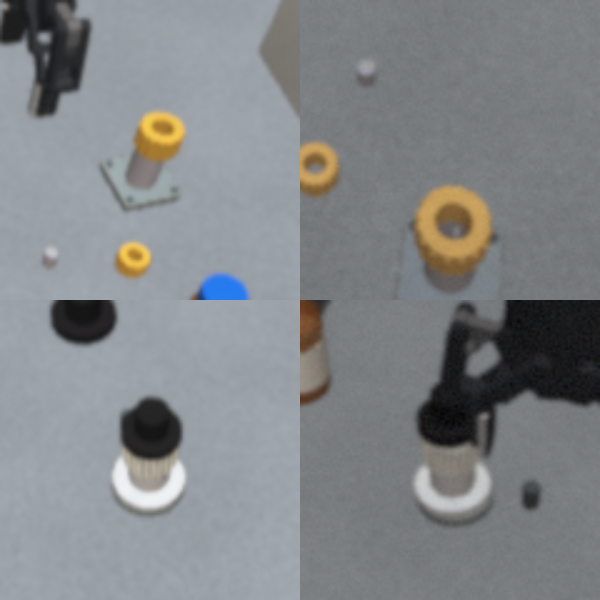

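Both columns stand upright: collar top at (161,127) and (454,215), cap knob at (152,412). One numeric check, then I'll hand in.

Run:
```python
from h import *
cs=manip.calibration('scene');cd=manip.calibration('side')
f=600/780
S=lambda u,v,z,o:ray(cs,u/f/3.25+o[0],v/(600/780)/3.25+o[1],z).round(4)
D=lambda u,v,z,o:ray(cd,(u/f-390)/3.25+o[0],v/f/3.25+o[1],z).round(4)
print('collar top z=.09',S(161,127,.09,(316,75)),D(454,216,.09,(240,264)))
print('cap disc z=.097 scene',S(151,431,.10,(207,140-92.3)),'knob top',S(152,411,.128,(207,140-92.3)))
print(manip.state()['tcp_pos']); manip.finish_job()
```

```text
collar top z=.09 [0.4245 0.3254 0.09  ] [0.4234 0.3244 0.09  ]
cap disc z=.097 scene [ 0.6518 -0.0065  0.1   ] knob top [ 0.6497 -0.0063  0.128 ]
[0.46868072 0.14845321 0.2090897 ]
the job is handed in; nothing more can be done
```

I stacked both columns and handed the job in at about 29.6 s of robot time; no verdict was reported. The round foot holds seat, element and cap; the square foot holds spacer and the larger brass collar. In each case the larger or smaller look-alike named in the task was the one used.

**Last checks:**
- **Final views:** both columns looked upright and let go of. The arm was clear at TCP (0.469, 0.148, 0.209) with the jaws open.
- **Collar:** its top, taken at z = 0.09 m, came out at (0.4245, 0.325) and (0.423, 0.324) in the two cameras. The rod is at about (0.422, 0.3275), so it is about 3 mm off against a limit of 10 mm.
- **Seat and element:** measured before the cap went on, both were within about 2 mm of the round rod at (0.579, 0.0085).

**What failed or was not checked:**
- **Cap position:** my last numeric check read x = 0.65 m. I had used a wrong crop offset in that script (92 instead of 120 px) and did not rerun it before handing in. The earlier and final pictures show the cap centred on the element.
- **First move:** it was refused as invalid input and I sent it again.
- **Element:** it touched the rod lightly while being lowered (about 5 N sideways, 7 N upwards), and I corrected it before release.
- **Bottles:** I kept the arm well away from both. The last crops did not show the clear bottle, so its standing was not checked again.

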